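# Show the cook what to season with

## Robot

A 6-joint arm with a two-finger parallel gripper is mounted at the origin on a cart in front of the work surface, level with it; the furniture and walls round the work are solid. World frame = base frame: x ahead of the robot, y to its left, z up, the work surface at z = 0. Lengths are in m, angles in degrees, forces in N, time in s.
With the tool pointing down it reaches from about 0.325 to 1 m from the base axis. Payload 5.1 kg.
Tool frame: the origin (TCP) lies at the centre of the arm's flange, where the gripper is bolted on; the fingertips stand 173 mm ahead of it and the grasp point (between the pads) lies 155 mm ahead of it; z points along the fingers, y is the direction in which the jaws open and shut (so a half turn about z gives the same grasp; the last joint's range is limited). The gripper opens to 85 mm and grips with 20 to 120 N. Pads are 22 mm wide; open, the fingers measure 114 mm over their backs; the gripper's body (76 mm by 85 mm) begins 54 mm behind the grasp point. The pads swing forward as they close: fully open they stand 13 mm farther back than shut.
Start: joints at [-69.076, 7.093, 94.555, -0, 78.352, -4.733], TCP at [0.281, -0.586, 0.405] pointing down, gripper open.
Joint ranges: [-149.61, 149.61], [-58.7, 133.49], [1.44, 155.28], [-77.14, 257.14], [18.33, 153.61], [-166.67, 166.67]. Speed limits (degrees/s): [147.25, 147.25, 180, 180, 180, 180].

## Interface

Orientations are given as a 3x3 rotation matrix whose columns are the frame's x, y, z axes.
In Python, from rig import ctrl gives the robot as it stands. The module is installed in compiled form; this text tells all that it offers.
- The arm moves only by the tool apply_moves, never from a script. Its argument "steps" is one flat list of numbers, 4 for each row, row after row: the shift along the tool's x, y, z in mm, then the turn about the tool's z in degrees. A call has 1 to 20 rows; each row is the pose to reach, as a shift and turn from the pose commanded when the call began, along the tool's axes at that moment; what a row does not reach only later rows make up. A row lasts 1/10 s, in which the tool goes at most 50 mm and 8.59 degrees, less where a joint would pass 70% of its speed; a pose out of reach is approached as far as the arm can. A call with a gripper value outside its range is refused whole. "jaw" is the opening, from -1 (shut) to 1 (fully open), set as the call begins (left out, the last holds). The fingers move at their own pace and stop on an object; "squeeze" is the grip in N (left out, the last holds). Time passes only in rows, so rows that repeat a pose let the fingers close. It gives the time, the measured TCP pose, the force and the opening at its end, in the units of the state.
- ctrl.read_state(): the state, without advancing time (a new reading comes with each control period).
- ctrl.capture(name): name is "scene" or "side" or "wrist"; returns (picture, depth): 384x512x3 uint8, red, green, blue; 384x512 float32, m along the optical axis (not along the pixel's ray), 0 where there is no reading.
- ctrl.calibration(name): a dict with "intrinsics" (3x3 intrinsics, pixels), "rvec" (rotation vector, rad) and "tvec" (3), from world to camera coordinates, as OpenCV has them; the wrist camera has in their place "tool_from_camera" (4x4, takes a point from camera to tool coordinates, whose origin is the TCP and whose axes are the flange's). Camera axes: x right, y down, z forward; pixel columns grow to the right and rows downward; lengths in m; the calibration is good to about 2 mm. A picture is of the moment at which its call begins: read the wrist's pose just before it. calibration takes no time and is no camera call.
- ctrl.finish_job(): hands the job in, once; it reports no verdict.
The state is a dict: "clock": time; "q": joint angles; "dq": joint speeds; "tau": joint torques, N m; "eef_pos": TCP position; "eef_rot": TCP orientation; "force": force on the tool from outside, world axes, zero at the start; "wrist_torque": the same for the moment, N m; "opening": finger opening in m.
Only numpy, scipy, OpenCV 4.12 (cv2) and the standard library are available. Lean on these libraries where they do the work, as an engineer would, in place of code of your own. Each camera call takes 0.05 s, during which the arm holds its last target. There are 200 camera calls.

## Task

Show the cook how to season the dish by pointing, with the fingertips held two or three centimetres above each thing and touching nothing at all: first point down at the middle of the cap of the spice jar with the green cap, then at the middle of the teaspoon, then at the middle of the white bowl's open mouth, keeping still for two seconds over each. Do not dip down over the other spice jars, the fork or the green plates. Finish with the hand raised clear, fingertips at least 20 cm above the worktop.

Things in the scene. Friction and masses are not known exactly. Their poses are not given: they have to be found in the camera images.
- green_jar: glass spice jar with a green cap, 42 mm across, 99 mm tall, cap 42 mm across; origin at the centre of its underside on the worktop, z up: the middle of the cap's top is 99 mm above the origin. One of three like jars whose places are swapped between runs
- red_jar: glass spice jar with a red cap, 46 mm across, 98 mm tall, origin at the centre of its underside; not to be pointed at
- white_jar: glass spice jar with a white cap, 43 mm across, 100 mm tall, origin at the centre of its underside; not to be pointed at
- teaspoon: metal teaspoon lying on the worktop, 130 mm long along its own x axis, 26 mm wide at its bowl, 11 mm high; origin at the centre of its length and width, at worktop height. It and the fork swap places between runs
- fork: metal fork lying on the worktop, 193 mm long along its own x axis, 26 mm wide, 15 mm high; origin at the centre of its length and width, at worktop height; not to be pointed at
- bowl: white open bowl, 190 mm across, 88 mm tall; origin at the centre of its underside on the worktop: the middle of its mouth, level with the rim, is 88 mm above the origin. It and the plates swap places between runs
- plates: stack of green plates, 199 mm across, 35 mm tall, origin at the centre of its underside; not to be pointed at
Not all that is in view belongs to the job. Leave any black look-alike of the teaspoon alone.

How it is judged:
By the outcome, as a careful person would: the job done as asked, in the order asked, and still so for the second after the job is handed in, with the robot touching nothing.
It also fails if it takes over 61 s, if anything falls off the work surface, if the arm or the gripper's body presses on something with over 40 N, if the wrist force passes 120 N, or if a joint passes its speed limit or range.

## Working session

There is one attempt and no reset: what is moved stays moved. The work goes in short steps, Python scripts to look and compute and a tool call to move; the robot and the scene stay as the last step left them, time stands still between calls to the robot, and variables do not carry over. Pictures are saved under pics/ and viewed, about 8 in all and at most 12, crops included, and the job is handed in when it is done.

Besides the shell and the picture viewer there is one more tool, called after ">>>" by a JSON object that holds its "api" and its "payload", one argument or row to a line. apply_moves: Moves the arm, as the interface text tells. Its arguments: {"type":"object","properties":{"steps":{"type":"array","items":{"type":"number"}},"jaw":{"type":"number"},"squeeze":{"type":"number"}},"required":["steps"]}

```bash
mkdir -p pics
cat > h.py <<'E'
import numpy as np, cv2
from rig import ctrl
def grab(n):
    s=ctrl.read_state(); im,d=ctrl.capture(n); c=ctrl.calibration(n); K=np.array(c["intrinsics"])
    if n=="wrist":
        T=np.eye(4); T[:3,:3]=s["eef_rot"]; T[:3,3]=s["eef_pos"]; T=T@np.array(c["tool_from_camera"])
    else:
        R=cv2.Rodrigues(np.array(c["rvec"],float))[0]; T=np.eye(4); T[:3,:3]=R.T; T[:3,3]=-R.T@np.array(c["tvec"]).ravel()
    v,u=np.mgrid[:384,:512]
    P=np.stack([(u-K[0,2])/K[0,0]*d,(v-K[1,2])/K[1,1]*d,d],-1)
    W=P@T[:3,:3].T+T[:3,3]; W[d==0]=np.nan
    return im,d,W,K,T
E
python3 - <<'E'
from h import *
s=ctrl.read_state();print(s["clock"],s["eef_pos"],s["eef_rot"],s["opening"])
for n in ("scene","side"):
    im,d,W,K,T=grab(n); np.savez(n,im=im,W=W,K=K,T=T); print(n,T[:3,3],T[:3,2])
    cv2.imwrite(f"pics/{n}1.png",cv2.resize(im[...,::-1],(768,576)))
E
```

```text
0.0 [ 0.28135866 -0.58566583  0.40342405] [[ 9.01393129e-01  4.33001018e-01 -7.38938955e-04]
 [ 4.33001604e-01 -9.01390956e-01  1.98872631e-03]
 [ 1.95047623e-04 -2.11258598e-03 -9.99997749e-01]] 0.08522201195015171
scene [0.02400768 0.6817803  0.54685378] [ 0.48356391 -0.71402116 -0.50630003]
side [ 0.43890138 -1.21542603  0.60288175] [ 0.05640385  0.90417914 -0.42341313]
```

View pics/scene1.png

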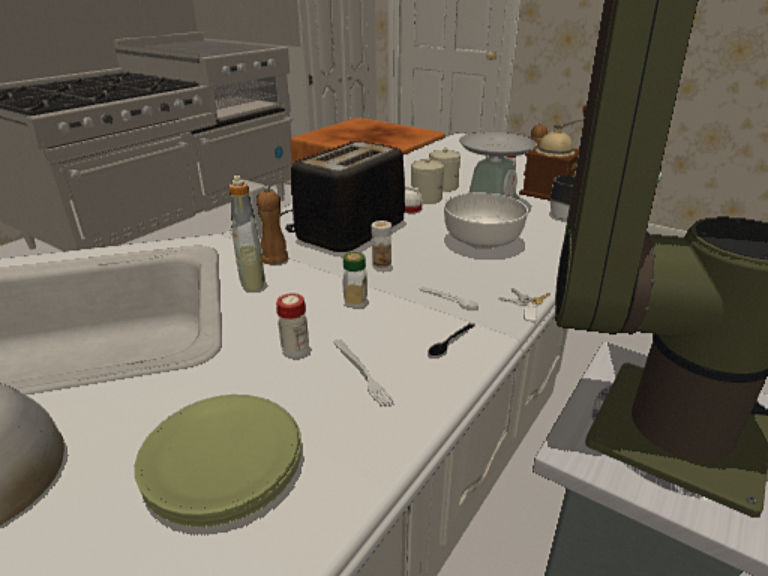

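View pics/side1.png

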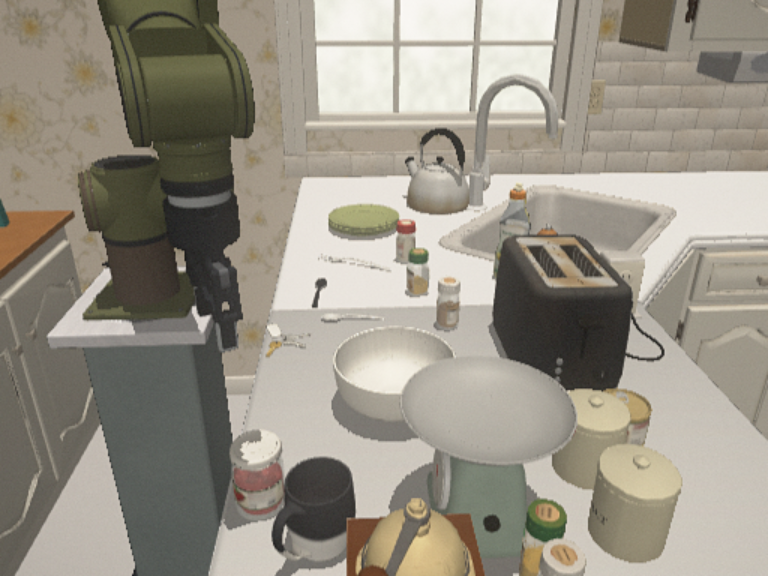

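The scene view (768x576) shows the green-cap jar at (354,262), the red-cap jar at (292,310) and the white-cap jar at (381,232). The metal teaspoon is at (450,298), a black spoon at (452,340), the fork at (363,372), the bowl at (487,218) and the plates at (220,455). In the side view the same jar is at (418,258), the teaspoon at (352,318) and the bowl at (394,358).

There are two green-cap candidates. One is in the row of three like jars. The other is in the side view at (545,520), by the scales. I'll measure both, plus the spoons, and make one enlarged crop.

Run:
```python
from h import *
crops=[]
def L(n): f=np.load(n+".npz"); return f["im"],f["W"]
def box(b): return tuple(slice(int(a/1.5),int(c/1.5)) for a,c in ((b[1],b[3]),(b[0],b[2])))
for n,bs in dict(scene=dict(green=(335,245,375,312),red=(270,288,315,362),white=(366,215,398,272),tsp=(412,280,486,314),black=(425,318,480,360),fork=(328,334,398,410),bowl=(436,185,535,255)),
                 side=dict(green=(402,244,434,300),green2=(522,494,572,576),tsp=(316,309,388,326),fork=(314,250,394,274),bowl=(328,322,460,424))).items():
    im,W=L(n)
    for k,b in bs.items():
        w=W[box(b)].reshape(-1,3); c=im[box(b)].reshape(-1,3).astype(int); ok=~np.isnan(w[:,0]); w=w[ok];c=c[ok]
        z0=np.percentile(w[:,2],2)
        if k in("green","green2","red","white"):
            zt=np.percentile(w[:,2],99.5); m=(w[:,2]>zt-.004)&(w[:,2]<zt+.006)
            near=w[(w[:,2]>.08)&(w[:,2]<.11)]
            if len(near): m=(w[:,2]>.093)&(w[:,2]<.106)
        elif k=="bowl": m=(w[:,2]>.08)&(w[:,2]<.096)
        else: m=(w[:,2]>.003)&(w[:,2]<.03)
        p=w[m]
        if len(p)<4: print(n,k,"few",len(p),z0,w[:,2].max());continue
        (cx,cy),(a,bb),an=cv2.minAreaRect(p[:,:2].astype(np.float32)) 
        print(n,k,len(p),"rect c",np.round([cx,cy],3),"size",np.round([a,bb],3),round(an,1),"mean",p.mean(0).round(3),"zmax",p[:,2].max().round(3),"floor",z0.round(4))
    for b in (dict(scene=[(325,200,489,323)],side=[(300,235,464,358),(500,480,600,576)])[n]):
        crops.append(cv2.resize(im[box(b)][...,::-1],(400,300),interpolation=cv2.INTER_CUBIC))
crops.append(np.zeros_like(crops[0]))
cv2.imwrite("pics/crop1.png",np.vstack([np.hstack(crops[:2]),np.hstack(crops[2:])]))
```

```text
scene green 104 rect c [ 0.578 -0.015] size [0.039 0.04 ] 42.9 mean [ 0.576 -0.012  0.098] zmax 0.102 floor -0.0012
scene red 171 rect c [0.568 0.164] size [0.043 0.044] 19.3 mean [0.566 0.167 0.098] zmax 0.101 floor -0.0011
scene white 80 rect c [ 0.621 -0.161] size [0.039 0.04 ] 45.8 mean [ 0.619 -0.159  0.099] zmax 0.102 floor -0.0011
scene tsp 101 rect c [ 0.433 -0.14 ] size [0.121 0.107] 39.3 mean [ 0.427 -0.128  0.007] zmax 0.012 floor -0.0015
scene black 126 rect c [ 0.35  -0.011] size [0.134 0.057] 86.7 mean [0.365 0.005 0.007] zmax 0.012 floor -0.0012
scene fork 209 rect c [0.445 0.151] size [0.103 0.174] 36.6 mean [0.437 0.152 0.007] zmax 0.017 floor -0.0013
scene bowl 281 rect c [ 0.5   -0.406] size [0.189 0.193] 11.3 mean [ 0.496 -0.4    0.084] zmax 0.09 floor -0.0012
side green 68 rect c [ 0.582 -0.018] size [0.039 0.039] 87.8 mean [ 0.581 -0.021  0.099] zmax 0.102 floor -0.0013
side green2 880 rect c [ 0.636 -0.767] size [0.096 0.04 ] 81.2 mean [ 0.637 -0.768  0.099] zmax 0.102 floor -0.0005
side tsp 101 rect c [ 0.434 -0.12 ] size [0.057 0.133] 84.8 mean [ 0.432 -0.126  0.007] zmax 0.013 floor -0.0017
side fork 120 rect c [0.436 0.162] size [0.139 0.186] 88.2 mean [0.437 0.156 0.006] zmax 0.016 floor -0.0017
side bowl 455 rect c [ 0.492 -0.398] size [0.192 0.164] 44.3 mean [ 0.487 -0.395  0.085] zmax 0.09 floor -0.001
```

View pics/crop1.png

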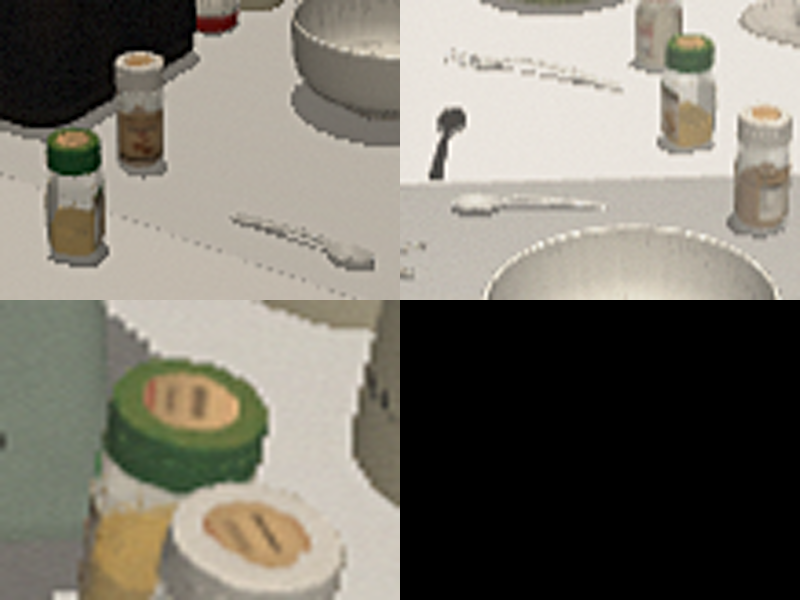

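The pair by the scales (side view at (545,520)) is at about (0.64,-0.77). That is at the edge of reach and it has no red partner. The jar in the red/green/white row at about (0.58,-0.017) is the one meant. The light metal spoon at about (0.43,-0.127) is the teaspoon; the black one at (0.365,0.005) is the look-alike. Next I'll shut the jaws and move high between jar and teaspoon to look with the wrist camera.

>>> {"api": "apply_moves", "payload": {
  "steps": [12, -10, 0, 0, 35, -30, 0, 0, 58, -50, 0, 0, 81, -70, 0, 0, 104, -90, 0, 0, 127, -110, 0, 0, 150, -130, 0, 0, 173, -150, 0, 0, 196, -170, 0, 0, 219, -190, 0, 0, 242, -210, 0, 0, 265, -230, 0, 0, 288, -250, 0, 0, 311, -270, 0, 0, 334, -290, 0, 0, 357, -310, 0, 0, 380, -330, 0, 0, 403, -350, 0, 0, 416, -361, 0, 0, 416, -361, 0, 0],
  "jaw": -1
}}

```text
clock: 2.1
eef_pos: [0.5001, -0.078, 0.4044]
eef_rot: [[0.9, 0.436, -0.0], [0.436, -0.9, 0.001], [-0.0, -0.001, -1.0]]
force: [-0.0, -0.4, 0.3]
opening: 0.0003
```

Run:
```python
from h import *
s=ctrl.read_state();print(s["clock"],s["eef_pos"],s["opening"],s["dq"])
im,d,W,K,T=grab("wrist"); np.savez("wrist",im=im,W=W,K=K,T=T); print(T[:3,3],T[:3,2])
cv2.imwrite("pics/w1.png",cv2.resize(im[...,::-1],(768,576)))
g=(im[...,1].astype(int)>im[...,0]+25)&(W[...,2]>.08)&(W[...,2]<.11)
if g.any():
    c=W[np.abs(W-[.58,-.017,.099]).max(-1)<.035]; c=c[(c[:,2]>.094)]; print("green",cv2.minEnclosingCircle(c[:,:2].astype(np.float32)),c.mean(0),np.median(c[:,2]))
m=((W[...,2]>.003)&(W[...,2]<.03)&(np.abs(W[...,0]-.43)<.11)&(np.abs(W[...,1]+.127)<.08)).astype(np.uint8)
n,l,st,_=cv2.connectedComponentsWithStats(m)
for i in range(1,n):
    if st[i,4]>60:
        p=W[l==i]; print(st[i],cv2.minAreaRect(p[:,:2].astype(np.float32)),p.mean(0),p[:,2].max())
```

```text
2.1 [ 0.50005307 -0.07802555  0.40437138] 0.00027620475254384376 [-2.46589995 -0.32215465  0.20158419 -1.34608304  0.24975329 -1.49929835]
[ 0.57680091 -0.0396575   0.37363988] [-0.2959999  -0.1416916  -0.94462032]
[253 171  55  68 560] ((0.44724369049072266, -0.12919434905052185), (0.02230900339782238, 0.10478753596544266), 83.52168273925781) [ 0.45185221 -0.12640905  0.00707001] 0.012241287683368351
[193 237  20  13 123] ((0.3602772057056427, -0.059144891798496246), (0.02508624456822872, 0.010800841264426708), 85.0069808959961) [ 0.36094066 -0.05781005  0.00468236] 0.0073791488456599885
```

View pics/w1.png

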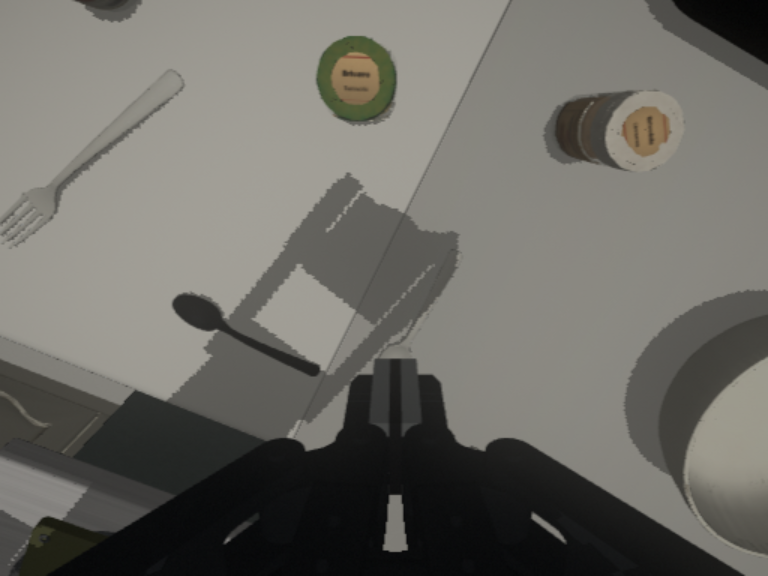

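The wrist view shows the green cap at (356,78), the white cap at (643,130) and the teaspoon running from (450,250) to (395,355), where the fingers partly hide it. The black spoon is at (245,335) and the fork at (95,155). I'll measure the cap from this view and the spoon from the cleaned fixed-camera clouds.

Run:
```python
from h import *
for n in("wrist","scene","side"):
    f=np.load(n+".npz"); W=f["W"]
    for k,q,r in (("cap",[.58,-.017],.035),("bowl",[.497,-.402],.12)):
        z=(.094,.106) if k=="cap" else (.082,.096)
        c=W[(np.hypot(W[...,0]-q[0],W[...,1]-q[1])<r)&(W[...,2]>z[0])&(W[...,2]<z[1])]
        if len(c)>20: print(n,k,len(c),np.round(cv2.minEnclosingCircle(c[:,:2].astype(np.float32))[0],4),round(cv2.minEnclosingCircle(c[:,:2].astype(np.float32))[1],4),np.median(c[:,2]).round(4))
    m=((W[...,2]>.002)&(W[...,2]<.02)&(np.abs(W[...,0]-.435)<.085)&(np.abs(W[...,1]+.127)<.05)).astype(np.uint8)
    N,l,st,_=cv2.connectedComponentsWithStats(m)
    i=1+np.argmax(st[1:,4]); p=W[l==i]
    a=p[p[:,0].argmin()];b=p[p[:,0].argmax()]
    print(n,"tsp",st[i],"ends",a.round(4),b.round(4),"mid",((a+b)/2).round(4),"len",np.linalg.norm(a-b).round(4), cv2.minAreaRect(p[:,:2].astype(np.float32)))
    for x in np.arange(.38,.5,.02):
        s=p[np.abs(p[:,0]-x)<.01]
        if len(s): print("   x%.2f"%x,s[:,1:].mean(0).round(4),np.ptp(s[:,1]).round(3),s[:,2].max().round(4))
```

```text
wrist cap 2343 [ 0.5811 -0.015 ] 0.0207 0.0988
wrist bowl 956 [ 0.4781 -0.3751] 0.0876 0.0858
wrist tsp [253 167  56  72 623] ends [ 0.3964 -0.1124  0.0062] [ 0.5043 -0.1282  0.0025] mid [ 0.4504 -0.1203  0.0043] len 0.1091 ((0.44948792457580566, -0.12895995378494263), (0.022401899099349976, 0.10896287113428116), 84.13812255859375)
   x0.40 [-0.1222  0.0043] 0.024 0.0079
   x0.42 [-0.1257  0.0083] 0.017 0.0119
   x0.44 [-0.1264  0.0102] 0.007 0.0122
   x0.46 [-0.1272  0.0085] 0.008 0.0112
   x0.48 [-0.1278  0.0058] 0.01 0.0093
scene cap 99 [ 0.5788 -0.0142] 0.0212 0.099
scene bowl 210 [ 0.5018 -0.4051] 0.0979 0.0856
scene tsp [280 192  40  14 115] ends [ 0.3742 -0.1194  0.0093] [ 0.5002 -0.1257  0.0038] mid [ 0.4372 -0.1225  0.0065] len 0.1263 ((0.43751096725463867, -0.12715007364749908), (0.1253521889448166, 0.03435841575264931), 3.7806482315063477)
   x0.38 [-0.1295  0.0057] 0.035 0.0093
   x0.40 [-0.1286  0.0047] 0.027 0.0084
   x0.42 [-0.1294  0.0068] 0.022 0.0104
   x0.44 [-0.126   0.0103] 0.007 0.0118
   x0.46 [-0.1278  0.0073] 0.02 0.0114
   x0.48 [-0.1278  0.0052] 0.018 0.0077
side cap 65 [ 0.5817 -0.0171] 0.0218 0.0991
side bowl 364 [ 0.5009 -0.4071] 0.0969 0.0857
side tsp [214 207  43  10 121] ends [ 0.376  -0.1201  0.0062] [ 0.5023 -0.1322  0.0022] mid [ 0.4392 -0.1262  0.0042] len 0.127 ((0.4404948949813843, -0.12491193413734436), (0.04515797272324562, 0.12803080677986145), 77.6786117553711)
   x0.38 [-0.1224  0.0059] 0.022 0.0086
   x0.40 [-0.1217  0.0045] 0.024 0.0081
   x0.42 [-0.1199  0.0066] 0.035 0.0121
   x0.44 [-0.1266  0.0096] 0.031 0.013
   x0.46 [-0.1285  0.008 ] 0.013 0.0124
   x0.48 [-0.1386  0.0049] 0.032 0.0096
```

>>> {"api": "apply_moves", "payload": {
  "steps": [10, -2, 0, 0, 35, -8, 0, 0, 60, -13, 0, 0, 85, -18, 0, 0, 99, -21, 0, 0, 99, -21, 10, 0, 99, -21, 30, 0, 99, -21, 50, 0, 99, -21, 70, 0, 99, -21, 85, 0, 99, -21, 95, 0, 99, -21, 100, 0, 99, -21, 100, 0, 99, -21, 100, 0]
}}

```text
clock: 3.55
eef_pos: [0.5805, -0.0187, 0.3056]
eef_rot: [[0.901, 0.433, 0.001], [0.433, -0.901, -0.0], [0.001, 0.001, -1.0]]
force: [-0.0, 0.4, 0.1]
opening: 0.0003
```

```bash
cat > chk.py <<'E'
from h import *
import sys
tgt=np.array(eval(sys.argv[1])); s=ctrl.read_state(); R=np.array(s["eef_rot"]); tip=s["eef_pos"]+R[:,2]*.173
print(s["clock"],"tip",tip.round(4),"dq",np.abs(s["dq"]).max().round(3),"F",np.round(s["force"],1)); print("tool shift mm",(R.T@(tgt-tip)*1000).round(1))
E
python3 chk.py "(.580,-.0155,.124)"
python3 - <<'E'
from h import *
for n in("wrist","side"):
    im,d,W,K,T=grab(n)
    c=W[(np.hypot(W[...,0]-.58,W[...,1]+.016)<.035)&(W[...,2]>.094)&(W[...,2]<.104)]
    if n=="wrist": print(len(c),cv2.minEnclosingCircle(c[:,:2].astype(np.float32)) if len(c) else 0); a=im
    else: b=cv2.resize(im[115:235,210:370],(512,384),interpolation=cv2.INTER_CUBIC)
cv2.imwrite("pics/p1.png",cv2.resize(np.hstack([a,b])[...,::-1],(800,300)))
E
```

```text
3.55 tip [ 0.5808 -0.0188  0.1326] dq 0.444 F [-0.   0.4  0.1]
tool shift mm [ 0.7 -3.3  8.6]
3135 ((0.5815210342407227, -0.01463328767567873), 0.02060985192656517)
```

View pics/p1.png

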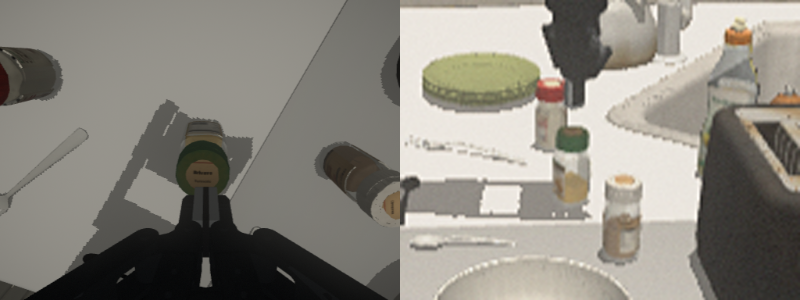

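The left half is the wrist view: the green cap at (203,168) is directly under the shut fingertips at (207,195). The right half is the side view: the fingers at (573,95) are just above the green cap at (573,132). Next I'll shift 3 mm, come down 8 mm and hold.

>>> {"api": "apply_moves", "payload": {
  "steps": [1, -3, 4, 0, 1, -3, 8, 0, 1, -3, 8, 0, 1, -3, 8, 0, 1, -3, 8, 0, 1, -3, 8, 0, 1, -3, 8, 0, 1, -3, 8, 0, 1, -3, 8, 0, 1, -3, 8, 0, 1, -3, 8, 0, 1, -3, 8, 0, 1, -3, 8, 0, 1, -3, 8, 0, 1, -3, 8, 0, 1, -3, 8, 0, 1, -3, 8, 0, 1, -3, 8, 0, 1, -3, 8, 0, 1, -3, 8, 0]
}}

```text
clock: 5.65
eef_pos: [0.5798, -0.0155, 0.2967]
eef_rot: [[0.901, 0.433, -0.0], [0.433, -0.901, -0.0], [-0.0, 0.0, -1.0]]
force: [0.2, -0.1, 0.3]
opening: 0.0001
```

```bash
python3 chk.py "(.5805,-.0152,.124)"
```

```text
5.65 tip [ 0.5798 -0.0155  0.1237] dq 0.07 F [ 0.2 -0.1  0.3]
tool shift mm [ 0.7  0.1 -0.3]
```

>>> {"api": "apply_moves", "payload": {
  "steps": [0, 0, 0, 0, 0, 0, 0, 0, 0, 0, 0, 0, 0, 0, 0, 0, 0, 0, 0, 0, 0, 0, 0, 0, 0, 0, 0, 0, 0, 0, 0, 0]
}}

```text
clock: 6.45
eef_pos: [0.5798, -0.0155, 0.2968]
eef_rot: [[0.901, 0.433, 0.0], [0.433, -0.901, -0.0], [0.0, 0.0, -1.0]]
force: [-0.3, 0.0, 0.1]
opening: 0.0001
```

>>> {"api": "apply_moves", "payload": {
  "steps": [0, 0, -10, 0, 0, 0, -30, 0, 0, 0, -55, 0, 0, 0, -80, 0, 0, 0, -100, 0, 0, 0, -107, 0, 0, 0, -107, 0]
}}

```text
clock: 7.15
eef_pos: [0.58, -0.0155, 0.4056]
eef_rot: [[0.901, 0.433, 0.003], [0.433, -0.901, -0.0], [0.003, 0.002, -1.0]]
force: [0.6, -0.1, -0.4]
opening: -0.0001
```

```bash
python3 chk.py "(.438,-.1262,.035)"
```

```text
7.15 tip [ 0.5806 -0.0155  0.2326] dq 2.381 F [ 0.6 -0.1 -0.4]
tool shift mm [-177.    37.7  197.2]
```

>>> {"api": "apply_moves", "payload": {
  "steps": [-10, 2, 0, 0, -35, 8, 0, 0, -65, 14, 0, 0, -95, 21, 0, 0, -125, 27, 0, 0, -150, 33, 0, 0, -168, 37, 0, 0, -176, 38, 0, 0, -176, 38, 10, 0, -176, 38, 35, 0, -176, 38, 65, 0, -176, 38, 95, 0, -176, 38, 125, 0, -176, 38, 150, 0, -176, 38, 168, 0, -176, 38, 178, 0, -176, 38, 180, 0, -176, 38, 180, 0, -176, 38, 180, 0]
}}

```text
clock: 9.05
eef_pos: [0.4382, -0.126, 0.2248]
eef_rot: [[0.901, 0.433, 0.002], [0.433, -0.901, -0.001], [0.001, 0.001, -1.0]]
force: [0.8, -0.1, 0.9]
opening: 0.0003
```

```bash
python3 chk.py "(.438,-.1262,.035)"
python3 - <<'E'
from h import *
for n in("wrist","side"):
    im,d,W,K,T=grab(n)
    if n=="wrist": a=im
    else: b=cv2.resize(im[130:250,180:340],(512,384),interpolation=cv2.INTER_CUBIC)
cv2.imwrite("pics/p2.png",cv2.resize(np.hstack([a,b])[...,::-1],(800,300)))
E
```

```text
9.05 tip [ 0.4386 -0.1262  0.0518] dq 0.458 F [ 0.8 -0.1  0.9]
tool shift mm [-0.6 -0.2 16.8]
```

View pics/p2.png

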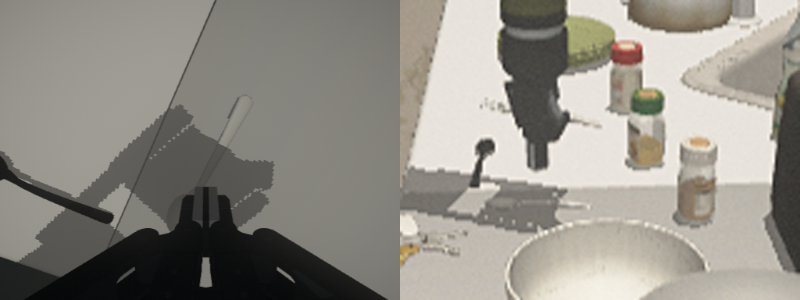

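The wrist view shows the metal teaspoon running from (240,105) down under the shut tips at (205,190), with the black spoon well away at (60,190). The side view shows the tips at (538,165) above the spoon's middle. Next I'll come down 16 mm and hold.

>>> {"api": "apply_moves", "payload": {
  "steps": [0, 0, 6, 0, 0, 0, 12, 0, 0, 0, 16, 0, 0, 0, 16, 0, 0, 0, 16, 0, 0, 0, 16, 0, 0, 0, 16, 0, 0, 0, 16, 0, 0, 0, 16, 0, 0, 0, 16, 0, 0, 0, 16, 0, 0, 0, 16, 0, 0, 0, 16, 0, 0, 0, 16, 0, 0, 0, 16, 0, 0, 0, 16, 0, 0, 0, 16, 0, 0, 0, 16, 0, 0, 0, 16, 0, 0, 0, 16, 0]
}}

```text
clock: 11.15
eef_pos: [0.4376, -0.1259, 0.2077]
eef_rot: [[0.901, 0.433, -0.0], [0.433, -0.901, 0.0], [-0.0, -0.0, -1.0]]
force: [0.2, -0.6, 0.4]
opening: -0.0001
```

```bash
python3 chk.py "(.438,-.1262,.035)"
```

```text
11.15 tip [ 0.4376 -0.1259  0.0347] dq 0.126 F [ 0.2 -0.6  0.4]
tool shift mm [ 0.2  0.4 -0.3]
```

>>> {"api": "apply_moves", "payload": {
  "steps": [0, 0, 0, 0, 0, 0, 0, 0, 0, 0, 0, 0, 0, 0, 0, 0, 0, 0, 0, 0, 0, 0, 0, 0, 0, 0, 0, 0, 0, 0, 0, 0, 0, 0, 0, 0]
}}

```text
clock: 12.05
eef_pos: [0.4377, -0.1259, 0.2078]
eef_rot: [[0.901, 0.433, 0.0], [0.433, -0.901, -0.0], [0.0, 0.0, -1.0]]
force: [0.3, -0.3, 1.1]
opening: -0.0001
```

>>> {"api": "apply_moves", "payload": {
  "steps": [0, 0, -10, 0, 0, 0, -35, 0, 0, 0, -65, 0, 0, 0, -95, 0, 0, 0, -125, 0, 0, 0, -150, 0, 0, 0, -175, 0, 0, 0, -190, 0, 0, 0, -196, 0, 0, 0, -196, 0, 0, 0, -196, 0, 0, 0, -196, 0]
}}

```text
clock: 13.25
eef_pos: [0.4374, -0.1258, 0.402]
eef_rot: [[0.901, 0.433, -0.003], [0.433, -0.901, 0.001], [-0.002, -0.002, -1.0]]
force: [1.0, -0.6, 0.1]
opening: 0.0001
```

```bash
python3 chk.py "(.501,-.406,.113)"
```

```text
13.25 tip [ 0.4369 -0.1256  0.229 ] dq 0.114 F [ 1.  -0.6  0.1]
tool shift mm [-63.4 280.7 115.5]
```

>>> {"api": "apply_moves", "payload": {
  "steps": [-3, 12, 0, 0, -9, 40, 0, 0, -17, 72, 0, 0, -24, 104, 0, 0, -31, 136, 0, 0, -39, 168, 0, 0, -46, 200, 0, 0, -53, 232, 0, 0, -60, 260, 0, 0, -64, 276, 0, 0, -64, 280, 0, 0, -64, 280, 10, 0, -64, 280, 30, 0, -64, 280, 55, 0, -64, 280, 78, 0, -64, 280, 92, 0, -64, 280, 97, 0, -64, 280, 97, 0, -64, 280, 97, 0, -64, 280, 97, 0]
}}

```text
clock: 15.25
eef_pos: [0.5016, -0.4063, 0.3085]
eef_rot: [[0.901, 0.433, 0.002], [0.433, -0.901, -0.002], [0.001, 0.003, -1.0]]
force: [-0.4, -0.8, 0.5]
opening: -0.0001
```

```bash
python3 chk.py "(.501,-.406,.113)"
python3 - <<'E'
from h import *
from scipy.optimize import least_squares
for n in("wrist","scene","side"):
    im,d,W,K,T=grab(n)
    r=np.hypot(W[...,0]-.501,W[...,1]+.406)
    c=W[(r>.08)&(r<.105)&(W[...,2]>.083)&(W[...,2]<.095)]
    if len(c)>30:
        o=least_squares(lambda q:np.hypot(c[:,0]-q[0],c[:,1]-q[1])-q[2],[.5,-.4,.095],loss="soft_l1",f_scale=.002).x
        print(n,len(c),o.round(4),np.percentile(c[:,2],98).round(4), cv2.minEnclosingCircle(c[:,:2].astype(np.float32)))
    if n=="wrist": a=im
    if n=="side": b=cv2.resize(im[160:304,180:372],(512,384),interpolation=cv2.INTER_CUBIC)
cv2.imwrite("pics/p3.png",cv2.resize(np.hstack([a,b])[...,::-1],(800,300)))
E
```

```text
15.25 tip [ 0.5019 -0.4066  0.1355] dq 0.11 F [-0.4 -0.8  0.5]
tool shift mm [-0.6 -1.  22.5]
wrist 5117 [ 0.5026 -0.4054  0.0922] 0.0885 ((0.501899242401123, -0.4056445360183716), 0.09532604366540909)
scene 182 [ 0.5006 -0.4052  0.093 ] 0.0885 ((0.5018882155418396, -0.4046001136302948), 0.09777753055095673)
side 294 [ 0.5018 -0.4081  0.0932] 0.089 ((0.5009936094284058, -0.4065589904785156), 0.0973597913980484)
```

View pics/p3.png

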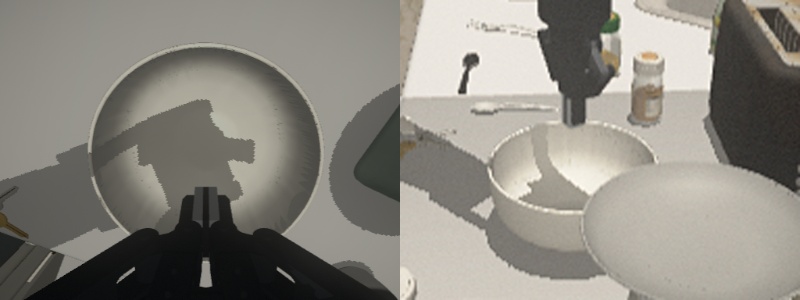

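The wrist view shows the bowl's mouth as a circle centred at about (205,155), with the tips at (205,190) hanging over its middle. The fitted rim centre is (0.502,-0.406), and the tip is within 1 mm of it. Next I'll come down 21 mm and hold.

>>> {"api": "apply_moves", "payload": {
  "steps": [0, 0, 7, 0, 0, 0, 15, 0, 0, 0, 21, 0, 0, 0, 21, 0, 0, 0, 21, 0, 0, 0, 21, 0, 0, 0, 21, 0, 0, 0, 21, 0, 0, 0, 21, 0, 0, 0, 21, 0, 0, 0, 21, 0, 0, 0, 21, 0, 0, 0, 21, 0, 0, 0, 21, 0, 0, 0, 21, 0, 0, 0, 21, 0, 0, 0, 21, 0, 0, 0, 21, 0, 0, 0, 21, 0, 0, 0, 21, 0]
}}

```text
clock: 17.4
eef_pos: [0.5012, -0.406, 0.2857]
eef_rot: [[0.901, 0.433, 0.0], [0.433, -0.901, -0.0], [0.0, 0.0, -1.0]]
force: [-0.2, -0.3, 0.2]
opening: -0.0002
```

```bash
python3 chk.py "(.5015,-.406,.113)"
```

```text
17.4 tip [ 0.5012 -0.406   0.1127] dq 0.113 F [-0.2 -0.3  0.2]
tool shift mm [ 0.3  0.1 -0.3]
```

>>> {"api": "apply_moves", "payload": {
  "steps": [0, 0, 0, 0, 0, 0, 0, 0, 0, 0, 0, 0, 0, 0, 0, 0, 0, 0, 0, 0, 0, 0, 0, 0, 0, 0, 0, 0, 0, 0, 0, 0, 0, 0, 0, 0]
}}

```text
clock: 18.3
eef_pos: [0.5012, -0.406, 0.2857]
eef_rot: [[0.901, 0.433, 0.0], [0.433, -0.901, -0.0], [-0.0, 0.0, -1.0]]
force: [-0.4, 0.1, -0.0]
opening: -0.0
```

>>> {"api": "apply_moves", "payload": {
  "steps": [0, 0, -10, 0, 0, 0, -35, 0, 0, 0, -65, 0, 0, 0, -95, 0, 0, 0, -120, 0, 0, 0, -138, 0, 0, 0, -145, 0, 0, 0, -145, 0, 0, 0, -145, 0, 0, 0, -145, 0, 0, 0, -145, 0, 0, 0, -145, 0, 0, 0, -145, 0]
}}

```text
clock: 19.6
eef_pos: [0.5012, -0.406, 0.4302]
eef_rot: [[0.901, 0.433, -0.001], [0.433, -0.901, 0.001], [-0.0, -0.001, -1.0]]
force: [-0.1, -0.3, -0.2]
opening: -0.0
```

```bash
python3 chk.py "(.5015,-.406,.26)"
```

```text
19.6 tip [ 0.5011 -0.4059  0.2572] dq 0.191 F [-0.1 -0.3 -0.2]
tool shift mm [ 0.4  0.3 -2.8]
```

```bash
python3 -c "
from rig import ctrl
print(ctrl.finish_job())"
```

```text
the job is handed in; nothing more can be done
None
```

I pointed, with shut fingertips, at the green cap, then the metal teaspoon, then the middle of the white bowl's mouth, and handed the job in at 19.6 s. At each stop the tips were about 1 mm or less from the middle I had measured. They hung about 25, 23 and 25 mm above the three things, and each hold lasted about 2.5 s.

- **Contact:** the measured force stayed at noise level, about 1 N or less, at every reading, so there was no sign of touching anything. All moves between stops were made with the tips about 23 cm up.
- **Finish:** the hand ended raised with the tips at 0.257 m, almost at rest.
- **Which jar:** a second green-capped jar stood far off by the scales. I took the one in the row with the red and white jars as the one meant.
- **Disagreement between views:** the cameras differed by up to 3 mm on where the cap, spoon and bowl centres were, and I aimed at values between them. An early wrist-camera reading of the bowl and spoon was further off because they were only partly in view, so I did not use it.

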